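# Close up the shelf dividers on a row of lampshades

### The job

Close both shelf dividers up on the row of lampshades standing between them: with a fingertip, push each divider along the slotted front rail towards the shades until it clicks into the last slot it can take before it would shift them. Do not pinch the dividers, do not shift, tip or lift any lampshade, and leave everything else on the shelf and counter as it stands.

Things in the scene. Friction and masses are not known exactly. Their poses are not given: they have to be found in the camera images.
- shelf: White perforated steel shelf deck, 350 mm deep (x), 900 mm wide (y), 40 mm high, fixed on the counter. Origin: centre of its underside, at counter height; x points from its front edge (near the robot) to its back, y to the left. A wire stop 40 mm high runs along the back edge.
- rail (a point): Middle of the divider rail, an aluminium strip 750 mm long and 26 mm wide along the shelf's front, parallel to its y, at shelf x -0.150, its top 52 mm above the counter (the point). Slots 11 mm wide at shelf y = 0, +-0.025, +-0.050 ... +-0.350, solid bars between.
- shade: The front lampshade of the row between the dividers, which the dividers must close up on: cream, open cone, 150 mm across the bottom (radius 75 mm, the widest part), 90 mm across the top, 110 mm high, about 0.16 kg, loose on the shelf. Origin: centre of its underside (40 mm above the counter).
- rear_shade: The second lampshade of the row, right behind the front one and in line with it: cream cone, 116 mm across the bottom, 72 mm across the top, 95 mm high, loose. Being narrower it stays inside the front shade's width. Origin: centre of its underside.
- divider_left (a joint): Slide of the left divider, m; grows inwards (to shelf -y). Its middle plane is at shelf y = 0.275 - value: centred on a slot at multiples of 0.025. Range -0.020 to 0.275, starts at 0 to 0.07. Slides with about 1 N; entering a slot the resistance dips and the spring draws it in from some 4 mm off-centre; about 7 N forces it out again.
- divider_right (a joint): Slide of the right divider, m; grows inwards (to shelf +y). Its middle plane is at shelf y = value - 0.275: centred on a slot at multiples of 0.025. Range -0.020 to 0.275, starts at 0 to 0.07. Slides with about 1 N; entering a slot the resistance dips and the spring draws it in from some 4 mm off-centre; about 7 N forces it out again.
- divider_left_outer: Outer leaf of the left divider, facing away from the row: grey ribbed sheet, with the outer half of the shoe; moves with joint divider_left. A divider is a fence 296 mm long (shelf x -0.134 to 0.162), 6 mm thick (two 3 mm leaves), 50 to 135 mm above the counter. Origin: on this leaf's exposed face, mid-length (shelf x 0.014), 92.5 mm up; axes as the shelf's; face looks to shelf +y.
- divider_left_inner: Inner leaf of the left divider, facing the row of shades: as the outer leaf, face looking to shelf -y; origin on that face, 6 mm from the outer leaf's origin; moves with the divider. The divider's black shoe, half on each leaf, is 40 (x) by 30 (y) mm, 54 to 68 mm above the counter, centred on the rail (shelf x -0.150). The divider only slides; it cannot lift or tip.
- divider_right_outer: Outer leaf of the right divider, facing away from the row: grey ribbed sheet, with the outer half of the shoe; moves with joint divider_right. A divider is a fence 296 mm long (shelf x -0.134 to 0.162), 6 mm thick (two 3 mm leaves), 50 to 135 mm above the counter. Origin: on this leaf's exposed face, mid-length (shelf x 0.014), 92.5 mm up; axes as the shelf's; face looks to shelf -y.
- divider_right_inner: Inner leaf of the right divider, facing the row of shades: as the outer leaf, face looking to shelf +y; origin on that face, 6 mm from the outer leaf's origin; moves with the divider. The divider's black shoe, half on each leaf, is 40 (x) by 30 (y) mm, 54 to 68 mm above the counter, centred on the rail (shelf x -0.150). The divider only slides; it cannot lift or tip.
- detent_left (a joint): Spring-loaded ball detent in the left divider's shoe, its height in m: 0 = dropped fully into a slot, about 0.0025 = riding on a bar between slots. Its round-topped steel stem, 7 mm thick, stands 12 mm above the shoe when dropped and rises with the ball.
- detent_right (a joint): Spring-loaded ball detent in the right divider's shoe, its height in m: 0 = dropped fully into a slot, about 0.0025 = riding on a bar between slots. Its round-topped steel stem, 7 mm thick, stands 12 mm above the shoe when dropped and rises with the ball.
- cone_shade: Bystander: plain sand-coloured conical lampshade, 120 mm across the bottom, 68 mm across the top, 100 mm high, standing on the shelf outside one of the dividers. Origin: centre of its underside.
- drum_shade: Bystander: black drum lampshade, 120 mm across the bottom, 104 mm across the top, 100 mm high, standing on the shelf outside the other divider. Origin: centre of its underside.
- bulb_carton: Bystander: upright cardboard bulb carton, 46 by 46 by 85 mm, near the left front corner of the shelf. Origin: centre of its underside.
- finial_tub: Bystander: round grey tub of brass finials, 52 mm across, 35 mm high, near the right front corner of the shelf. Origin: centre of its underside.
- padlock: Bystander: black combination padlock lying on the counter in front of the shelf at the left, 45 by 38 by 20 mm plus a 28 mm steel shackle. Origin: centre of its underside.
- tape_measure: Bystander: grey pocket tape measure lying on the counter in front of the shelf at the right, 60 by 58 by 32 mm. Origin: centre of its underside.
Things that resemble listed ones, but are neither listed nor needed, are in the scene too. Leave any blue look-alike of the shade alone.

How it is judged (in metres and radians):
At the end, for the whole second after the job is handed in: Both dividers rest with their balls dropped into a slot (detent below 1.3 mm); each inner face is under 35 mm from the front shade's bottom edge, along the rail (slots are 25 mm apart). All lampshades stand upright within 10 mm of where they stood, the other things within 15 mm (value of joint each of detent_left, detent_right below 0.0013 m and velocity of joint divider_left between -0.01 and 0.01 m/s and velocity of joint divider_right between -0.01 and 0.01 m/s and y of shade in the frame of divider_left_inner between -0.11 and -0.07 m and y of shade in the frame of divider_right_inner between 0.07 and 0.11 m and distance of each of shade, rear_shade, cone_shade, drum_shade from where it was at the start of the episode below 0.01 m and angle between each of shade, rear_shade, cone_shade, drum_shade's own z axis and vertical below 0.15 rad and linear speed of each of shade, rear_shade, cone_shade, drum_shade below 0.02 m/s and distance of each of bulb_carton, finial_tub, padlock, tape_measure from where it was at the start of the episode below 0.015 m); the robot touches nothing.
It fails at once if a divider was pinched: both of its leaves were touched by the fingers at once ((contact force between the fingers and divider_left_inner above 0.5 N and contact force between the fingers and divider_left_outer above 0.5 N) or (contact force between the fingers and divider_right_inner above 0.5 N and contact force between the fingers and divider_right_outer above 0.5 N)).
It fails at once if a lampshade was shifted by more than 10 mm or tipped (distance of any of shade, rear_shade, cone_shade, drum_shade from where it was at the start of the episode above 0.01 m or angle between any of shade, rear_shade, cone_shade, drum_shade's own z axis and vertical above 0.25 rad).
It fails at once if a lampshade was lifted off the shelf (z of any of shade, rear_shade, cone_shade, drum_shade in the frame of shelf above 0.047 m).
It fails at once if another thing on the shelf or counter was moved by more than 15 mm (distance of any of bulb_carton, finial_tub, padlock, tape_measure from where it was at the start of the episode above 0.015 m).
It also fails if it takes over 53 s, if anything falls off the work surface, if the arm or the gripper's body presses on something with over 40 N, if the wrist force passes 120 N, or if a joint passes its speed limit or range.

### The arm

A 6-joint arm with a two-finger parallel gripper is mounted at the origin on the work surface. World frame = base frame: x ahead of the robot, y to its left, z up, the work surface at z = 0. Lengths are in mm, angles in rad, forces in N, time in s.
With the tool pointing down it reaches from about 275 to 750 mm from the base axis. Payload 10.2 kg.
Tool frame: the origin (TCP) lies where the fingers leave the gripper's body, on its centre line; the fingertips stand 64 mm ahead of it and the grasp point (between the pads) lies 45 mm ahead of it (manip.tip_extent is the distance from the TCP to the fingertips, in mm); z points along the fingers, y is the direction in which the jaws open and shut (so a half turn about z gives the same grasp; the last joint's range is limited). The gripper opens to 88 mm and grips with 3 to 60 N. Pads are 18 mm wide; open, the fingers measure 123 mm over their backs; the gripper's body (75 mm by 187 mm) begins 45 mm behind the grasp point.
Start: joints at [1.114, 0.313, 1.498, -0, 1.331, -0.223], TCP at [121.643, 510.72, 302.72] pointing down, gripper open.
Joint ranges: [-2.94, 2.94], [-0.97, 2.17], [0.19, 2.56], [-1.23, 4.37], [0.02, 3.11], [-2.88, 2.88]. Speed limits (rad/s): [2.39, 2.39, 3.01, 3.14, 3.14, 3.14].

### API

Orientations are given as a unit quaternion [x, y, z, w].
In Python, from plant import telemetry, eyes, manip gives the robot as it stands.
- The arm moves only by the tool apply_moves, never from a script. Its arguments are lists of equal length, an entry for each row: "linear": the shift along the world's x, y, z in m, a list of three; "twist": the turn about the world's z in degrees; "claw": the opening, from 0 (shut) to 1 (fully open). In form: {"linear": [[dx, dy, dz], ...], "twist": [twist, ...], "claw": [claw, ...]}. A call has 1 to 12 rows; each row is the pose to reach, as a shift and turn from the pose commanded when the call began; what a row does not reach only later rows make up. A row lasts 1/8 s, in which the tool goes at most 62.5 mm and 10.7 degrees, less where a joint would pass 70% of its speed; a pose out of reach is approached as far as the arm can. A call with a gripper value outside its range is refused whole. The fingers move at their own pace and stop on an object; the grip force is fixed at half the most. Time passes only in rows, so rows that repeat a pose let the fingers close. It gives the time, the measured TCP pose, the force and the opening at its end, in the units of the state.
- telemetry.sense(): the state, without advancing time (a new reading comes with each control period).
- eyes.grab_frame(name): name is "scene" or "top" or "wrist"; returns a dict with "image" (420x560x3 uint8, red, green, blue), "range_z" (420x560 float32, mm along the optical axis (not along the pixel's ray), 0 where there is no reading), "fovy" (degrees; the focal length in pixels is half the picture's height over the tangent of half this angle, whatever the lens; pixels are square), "cx", "cy" (the principal point, pixels), "origin" and "attitude" of the camera in the world; the wrist camera has in their place "hand_eye" (4x4, takes a point from camera to tool coordinates, whose origin is the TCP and whose axes are the flange's). Camera axes: x right, y up, looking along -z (the intrinsics and any distortion apply to the point x, -y, -z); pixel columns grow to the right and rows downward; lengths in mm; the calibration is good to about 2 mm. A picture is of the moment at which its call begins: read the wrist's pose just before it.
- manip.finish_job(): hands the job in, once; it reports no verdict.
The state is a dict: "t": time; "joint_positions": joint angles; "qvel": joint speeds; "tau": joint torques, N m; "eef_pos": TCP position; "ee_rot": TCP orientation; "force": force on the tool from outside, world axes, zero at the start; "moment": the same for the moment, N m; "width": finger opening in mm.
Only numpy, scipy, OpenCV 4.12 (cv2) and the standard library are available. Lean on these libraries where they do the work, as an engineer would, in place of code of your own. Each camera call takes 0.05 s, during which the arm holds its last target. There are 200 camera calls.

## Working session

There is one attempt and no reset: what is moved stays moved. The work goes in short steps, Python scripts to look and compute and a tool call to move; the robot and the scene stay as the last step left them, time stands still between calls to the robot, and variables do not carry over. Pictures are saved under pics/ and viewed, about 8 in all and at most 12, crops included, and the job is handed in when it is done.

Besides the shell and the picture viewer there is one more tool, called after "Call:" by a JSON object that holds its "op" and its "data", one argument or row to a line. apply_moves: Moves the arm, as the interface text tells. Its arguments: {"type":"object","properties":{"linear":{"type":"array","items":{"type":"array","items":{"type":"number"}}},"twist":{"type":"array","items":{"type":"number"}},"claw":{"type":"array","items":{"type":"number"}}},"required":["linear","twist","claw"]}

```bash
mkdir -p pics; cat > h.py <<'E'
import numpy as np, cv2
from plant import telemetry, eyes, manip
from scipy.spatial.transform import Rotation as R
def grab(n):
    f=eyes.grab_frame(n); f['f']=f['image'].shape[0]/2/np.tan(np.radians(f['fovy'])/2); return f
def cloud(f):
    z=f['range_z'].astype(float); v,u=np.mgrid[:z.shape[0],:z.shape[1]]
    P=np.stack([(u-f['cx'])/f['f']*z,-(v-f['cy'])/f['f']*z,-z],-1)
    A=np.array(f['attitude']); A=R.from_quat(A).as_matrix() if A.size==4 else A.reshape(3,3)
    W=P@A.T+np.array(f['origin']); W[z==0]=np.nan; return W
def save(n,im): cv2.imwrite('pics/'+n,cv2.cvtColor(im,cv2.COLOR_RGB2BGR))
E
python3 - <<'E'
from h import *
for n in('scene','top'):
    f=grab(n); save(n+'0.png',f['image']); np.savez(n+'0.npz',W=cloud(f),im=f['image'])
    print(n,{k:v for k,v in f.items() if k not in('image','range_z')})
print(telemetry.sense())
E
```

```text
scene {'fovy': 50.88882573800162, 'cx': 275.4821453675346, 'cy': 202.7303694304511, 'origin': array([1261.04798772,  513.89701713, 1014.06939492]), 'attitude': array([0.18251349, 0.3250127 , 0.81736643, 0.43928087]), 'f': np.float64(441.37566118614404)}
top {'fovy': 51.061420738898114, 'cx': 283.6631273543032, 'cy': 213.23041040844052, 'origin': array([ 379.61081985,   -3.04856497, 1128.30362046]), 'attitude': array([-0.04876708,  0.04864847,  0.70755664, -0.70329133]), 'f': np.float64(439.6675238530758)}
{'t': 0.1, 'joint_positions': array([ 1.11362319e+00,  3.13384404e-01,  1.49832171e+00,  5.67861398e-06,
        1.33100056e+00, -2.23396542e-01]), 'qvel': array([-0.00056746, -0.00145932, -0.00192894, -0.00070533,  0.00071086,
        0.00042387]), 'tau': array([ 1.57101029e-03, -4.02812004e+01, -2.52643204e+01,  6.95027411e-02,
        3.42580117e-02, -5.52895960e-05]), 'eef_pos': array([121.56464503, 510.59049561, 302.23802431]), 'ee_rot': array([ 1.16622959e-01,  9.93176105e-01, -5.24153516e-04, -1.88505860e-04]), 'force': array([0.03357965, 0.02664145, 0.71465851]), 'moment': array([ 0.00511215, -0.00540541, -0.04408581]), 'width': 88.14769727407476}
```

View pics/top0.png

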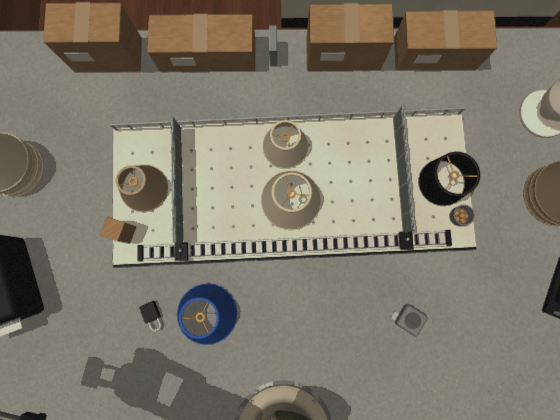

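View pics/scene0.png

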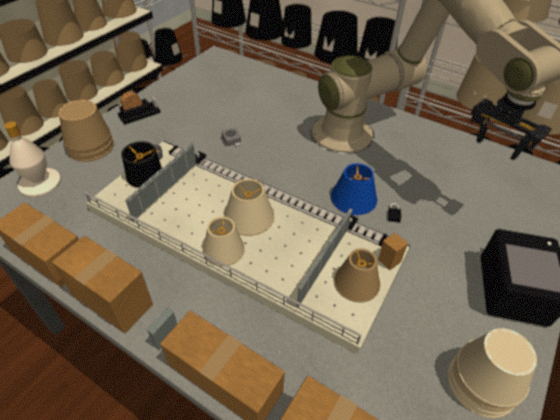

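The top view shows left shoe (181,251), right shoe (406,240), front shade (291,200) and rear shade (287,143). The blue look-alike is at (205,315), the sand cone at (142,185), the drum at (448,178), the carton at (117,230) and the tub at (461,215). The target shade is the cream one on the shelf nearest the rail, (291,200).

```bash
cat > m.py <<'E'
from h import *
from scipy.optimize import least_squares
def frame(W):
    # shelf deck: z 30..47 -> min area rect
    m=(abs(W[...,2]-40)<6); 
    m=cv2.morphologyEx(m.astype(np.uint8),cv2.MORPH_OPEN,np.ones((3,3)))
    n,l,s,_=cv2.connectedComponentsWithStats(m); 
    pts=W[m>0][:,:2]; pts=pts[(pts[:,0]>250)&(pts[:,0]<800)&(abs(pts[:,1])<520)]
    return cv2.minAreaRect(pts.astype(np.float32))
if __name__=='__main__':
    d=np.load('top0.npz'); W=d['W']; im=d['im'].astype(int)
    print('rect',frame(W))
    for n,(u,v) in dict(deck1=(230,200),deck2=(350,200),deck3=(350,150),shoeL=(181,251),shoeR=(406,240),counter=(250,300),corner=(113,262),cornr2=(474,247),c3=(112,127),c4=(463,112),railL=(141,253),railR=(448,239),blue=(205,315)).items(): print(n,W[v,u].round(1))
    # shades: slices
    rs={}
    for n,(a,b,c,e) in dict(front=(255,325,165,230),rear=(258,312,115,165)).items():
        P=W[c:e,a:b].reshape(-1,3); P=P[np.isfinite(P[:,0])]
        for z0,z1 in((45,60),(60,80),(80,100),(100,120),(120,135),(138,158)):
            Q=P[(P[:,2]>z0)&(P[:,2]<z1)]
            if len(Q)<8: continue
            g=lambda p:np.hypot(Q[:,0]-p[0],Q[:,1]-p[1])-p[2]
            s=least_squares(g,[*Q[:,:2].mean(0),60],loss='soft_l1'); print(n,z0,z1,len(Q),s.x.round(1))
    for n,(a,b,c,e) in dict(L=(165,195,120,262),R=(390,418,105,250)).items():
        P=W[c:e,a:b].reshape(-1,3); Q=P[(P[:,2]>128)&(P[:,2]<142)]
        l=cv2.fitLine(Q[:,:2].astype(np.float32),cv2.DIST_HUBER,0,.01,.01).ravel(); print(n,len(Q),l.round(4),Q.min(0).round(0),Q.max(0).round(0),Q.mean(0))
    I=np.load('top0.npz')['im'].astype(np.uint8)
    A=cv2.resize(I[195:270,100:300],None,fx=4,fy=4,interpolation=2);B=cv2.resize(I[195:270,290:490],None,fx=4,fy=4,interpolation=2)
    save('rail0.png',np.vstack([A,B]))
E
python3 m.py
```

```text
rect ((596.6240234375, -22.1363525390625), (356.7796936035156, 901.4776611328125), 2.4709386825561523)
deck1 [564.5 130.9  42.4]
deck2 [ 563.  -169.8   41. ]
deck3 [ 692.2 -173.4   40.4]
shoeL [436.4 243.7  70.4]
shoeR [ 459.  -295.6   77.6]
counter [315.7  83.   -1.9]
corner [411.9 417.2  40.8]
cornr2 [ 443.6 -473.9   38.6]
c3 [745.  422.5  74.5]
c4 [ 8.065e+02 -4.846e+02  4.000e-01]
railL [433.  345.3  52.7]
railR [ 462.6 -405.    53.8]
blue [279.4 195.8  -0.6]
front 45 60 324 [566.7 -20.1  73.6]
front 60 80 299 [564.3 -20.2  67. ]
front 80 100 294 [564.3 -20.4  61.3]
front 100 120 268 [564.1 -20.4  55.7]
front 120 135 240 [563.6 -20.3  50.3]
front 138 158 459 [562.8 -20.3  43.3]
rear 45 60 177 [705.3  -7.2  56.1]
rear 60 80 310 [712.   -7.5  57.7]
rear 80 100 322 [715.5  -6.8  56.3]
rear 100 120 242 [701.3  -7.3  39.9]
rear 120 135 294 [700.9  -7.3  34.5]
rear 138 158 9 [701.6  -8.2  33.8]
L 447 [9.991000e-01 4.340000e-02 5.925158e+02 2.516541e+02] [455. 243. 128.] [741. 260. 140.] [592.04426219 251.84924193 134.07341798]
R 457 [ 9.991000e-01  4.330000e-02  6.211062e+02 -2.905042e+02] [ 478. -301.  128.] [ 772. -282.  140.] [ 621.18488444 -290.80921186  133.44371655]
```

View pics/rail0.png

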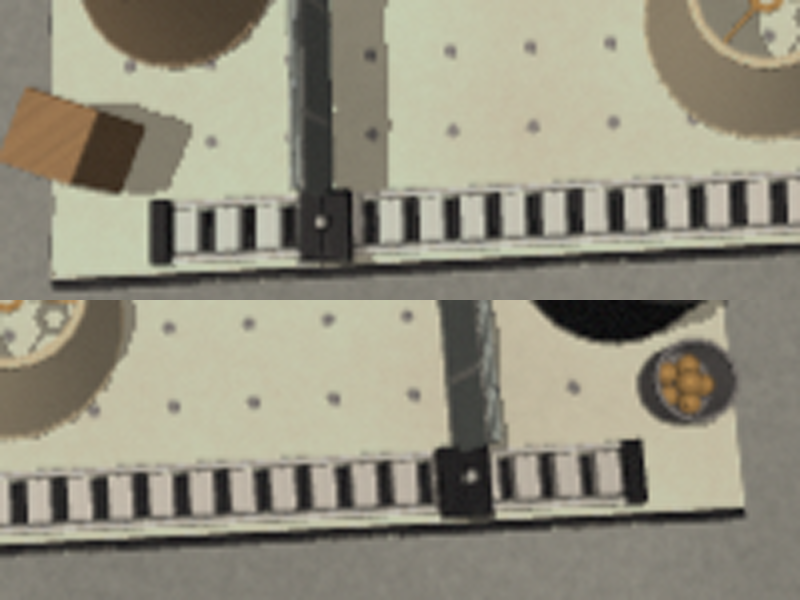

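The close crop confirms the slotted rail with black shoes: left shoe stem at about (180,250), right stem at about (407.5,239). Inner space is clear on both sides, as are the strips just outside each fence near the front. Next I measure slot phase, stems and the shade in one frame.

```bash
cat >> h.py <<'E'
TH=np.arctan(0.0434); EX=np.array([np.cos(TH),np.sin(TH)]); EY=np.array([-EX[1],EX[0]]); C=np.array([596.6,-22.1])
def ray(f,u,v,z):
    d=R.from_quat(f['attitude']).as_matrix()@np.array([(u-f['cx'])/f['f'],-(v-f['cy'])/f['f'],-1]); o=f['origin']; return o+d*(z-o[2])/d[2]
def proj(f,p):
    q=R.from_quat(f['attitude']).as_matrix().T@(np.asarray(p)-f['origin']); return f['cx']+f['f']*q[0]/-q[2], f['cy']-f['f']*q[1]/-q[2]
def S(w): d=np.asarray(w)[:2]-C; return np.array([d@EX,d@EY])
def wld(x,y): return C+x*EX+y*EY
def stems(f,guess):
    im=f['image'].max(2).astype(float); out=[]
    for gu,gv in guess:
        gu,gv=int(gu),int(gv); p=im[gv-4:gv+5,gu-5:gu+6]; w=np.clip(p-80,0,None); vv,uu=np.mgrid[gv-4:gv+5,gu-5:gu+6]
        u,v=(w*uu).sum()/w.sum(),(w*vv).sum()/w.sum(); out.append((u,v,S(ray(f,u,v,79))))
    return out
def railprof(f):
    ys=np.arange(-385,386,1.); im=f['image'].max(2).astype(np.float32)
    prof=np.zeros(len(ys))
    for x in (-154,-150,-146):
        uv=np.array([proj(f,[*wld(x,y),52]) for y in ys],np.float32)
        prof+=cv2.remap(im,uv[:,:1].copy(),uv[:,1:].copy(),cv2.INTER_LINEAR)[:,0]/3
    return ys,prof
E
python3 - <<'E'
from h import *
f=grab('top'); 
for s in stems(f,[(180,250),(407,239)]): print('stem',s)
ys,p=railprof(f)
for a,b in((-230,-130),(-130,-30),(-50,50),(30,130),(130,230)):
    m=(ys>=a)&(ys<b); c=((200-p[m])*np.exp(2j*np.pi*ys[m]/25)).sum(); print(a,b,'slot phase mm',np.angle(c)*25/2/np.pi,p[m].min(),p[m].max())
print('ends dark run', ys[p<70][[0,-1]])
# shade rim silhouettes via cloud
W=cloud(f); Z=W.reshape(-1,3); s=np.stack([(Z[:,:2]-C)@EX,(Z[:,:2]-C)@EY,Z[:,2]],1)
for lo,hi,xr in((43,55,(-110,30)),(55,65,(-110,30)),(130,152,(-110,30))):
    q=s[(s[:,2]>lo)&(s[:,2]<hi)&(s[:,0]>xr[0])&(s[:,0]<xr[1])&(abs(s[:,1])<110)]; print('shade y ext',lo,np.percentile(q[:,1],[.5,99.5]),q[:,0].min())
for nm,sg in(('L',1),('R',-1)):
    q=s[(s[:,2]>132)&(s[:,2]<139)&(s[:,0]>-125)&(s[:,0]<150)&(s[:,1]*sg>180)&(s[:,1]*sg<300)]; print(nm,np.percentile(q[:,1],[5,50,95]),len(q))
for nm,(yl,yh) in dict(Lout=(278,450),Rout=(-450,-278)).items():
    q=s[(s[:,2]>60)&(s[:,2]<250)&(s[:,0]>-130)&(s[:,0]<-60)&(s[:,1]>yl)&(s[:,1]<yh)]; print(nm,q.min(0) if len(q) else 0,q.max(0) if len(q) else 0)
E
```

```text
stem (np.float64(179.4516129032258), np.float64(250.09677419354838), array([-146.7889967 ,  274.17781963]))
stem (np.float64(407.4025974025974), np.float64(238.58766233766235), array([-146.23917886, -270.48058846]))
-230 -130 slot phase mm -0.028744543111503085 35.46614646911621 191.23534774780273
-130 -30 slot phase mm -0.18370948778533572 36.923828125 195.19303131103516
-50 50 slot phase mm -0.2874967250112263 39.283528327941895 195.75782012939453
30 130 slot phase mm -0.37227690300674426 28.984375 196.12239837646484
130 230 slot phase mm -0.4753295946730636 32.111653327941895 196.94498443603516
ends dark run [-383.  382.]
shade y ext 43 [-109.30627386  108.26856618] -109.26744836897535
shade y ext 55 [-65.56353165  73.76411018] -102.97591855889392
shade y ext 130 [-44.9052241   51.55218624] -82.97599814062615
L [271.03987964 274.18300518 277.28034353] 332
R [-272.99807491 -270.10068821 -266.79780987] 309
Lout [-128.7456705   284.24096127   61.03191375] [-65.08245995 448.16781561 130.9591165 ]
Rout [-129.81150734 -439.89636215   60.01565743] [ -60.00034418 -279.64500147  110.59756122]
```

```bash
python3 - <<'E'
from h import *
d=np.load('top0.npz'); Z=d['W'].reshape(-1,3); s=np.stack([(Z[:,:2]-C)@EX,(Z[:,:2]-C)@EY,Z[:,2]],1)
for x in range(-150,20,10):
  o=[x]
  for sg in(1,-1):
    q=s[(s[:,2]>46)&(s[:,2]<250)&(abs(s[:,0]-x)<5)&(s[:,1]*sg>290)&(s[:,1]*sg<450)]
    o+= [ (sg*q[:,1]).min().round(0), q[:,2].max().round(0)] if len(q) else ['-']
  print(*o)
print('L',wld(-95,310),'R',wld(-110,-306)); s0=telemetry.sense()['eef_pos']; print(s0, wld(-95,310)-s0[:2])
E
```

```text
-150 293.0 59.0 292.0 58.0
-140 290.0 66.0 290.0 60.0
-130 297.0 60.0 291.0 58.0
-120 332.0 129.0 398.0 78.0
-110 398.0 131.0 389.0 79.0
-100 394.0 130.0 386.0 77.0
-90 391.0 130.0 387.0 79.0
-80 389.0 129.0 390.0 77.0
-70 344.0 129.0 377.0 78.0
-60 376.0 46.0 348.0 143.0
-50 368.0 46.0 335.0 143.0
-40 341.0 79.0 330.0 142.0
-30 328.0 112.0 325.0 143.0
-20 320.0 141.0 322.0 143.0
-10 315.0 144.0 321.0 143.0
0 312.0 144.0 320.0 141.0
10 310.0 144.0 323.0 144.0
L [488.24799574 283.48933747] R [ 499.97136011 -332.58173208]
[121.59056898 510.61032708 302.3143535 ] [ 366.65742676 -227.12098961]
```

Call:
{"op": "apply_moves", "data": {
  "linear": [
    [0.04,-0.025,0],
    [0.09,-0.055,0],
    [0.14,-0.085,0],
    [0.19,-0.115,0],
    [0.24,-0.145,0],
    [0.29,-0.175,0],
    [0.34,-0.205,0],
    [0.372,-0.225,0],
    [0.372,-0.225,0],
    [0.372,-0.225,0]
  ],
  "twist": [4,8,12,16,16,16,16,16,16,16],
  "claw": [0,0,0,0,0,0,0,0,0,0]
}}

```text
t: 1.4
eef_pos: [493.0, 286.1, 302.5]
ee_rot: [-0.023, 1.0, 0.0, -0.0]
force: [0.1, -0.8, 0.5]
width: 0.8
```

```bash
python3 - <<'E'
from h import *
s=telemetry.sense(); print(s['t'],s['eef_pos'],S(s['eef_pos']),R.from_quat(s['ee_rot']).as_matrix()[:,1],s['width'],s['force'])
f=grab('wrist'); save('w1.png',f['image'])
E
```

```text
1.4 [493.04094229 286.10176527 302.52796692] [-90.09828825 312.40215269] [-4.57490141e-02  9.98952964e-01  5.44200930e-05] 0.8214577817609788 [ 0.12790279 -0.76504736  0.52513588]
```

View pics/w1.png

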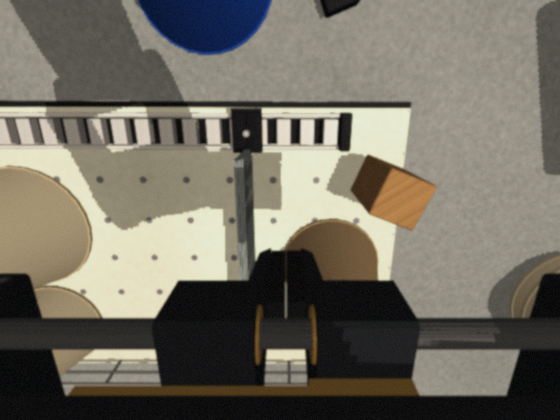

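The wrist view shows the shut fingers at (285,270), outside the left fence (245,200). The carton (395,190) and cone (335,250) are clear of them at fingertip height. I descend and then approach.

Call:
{"op": "apply_moves", "data": {
  "linear": [
    [0,0,-0.03],
    [0,0,-0.07],
    [0,0,-0.105],
    [0,0,-0.123],
    [0,0,-0.123],
    [0,-0.004,-0.123],
    [0,-0.008,-0.123],
    [0,-0.012,-0.123],
    [0,-0.014,-0.123]
  ],
  "twist": [0,0,0,0,0,0,0,0,0],
  "claw": [0,0,0,0,0,0,0,0,0]
}}

```text
t: 2.58
eef_pos: [493.7, 271.4, 180.0]
ee_rot: [-0.023, 1.0, 0.0, 0.0]
force: [-0.0, -0.4, -0.1]
width: 0.6
```

Call:
{"op": "apply_moves", "data": {
  "linear": [
    [0,-0.002,0],
    [0,-0.004,0],
    [0,-0.006,0],
    [0,-0.008,0]
  ],
  "twist": [0,0,0,0],
  "claw": [0,0,0,0]
}}

```text
t: 3.08
eef_pos: [493.6, 263.9, 179.7]
ee_rot: [-0.023, 1.0, 0.0, 0.0]
force: [-0.4, 7.4, -0.0]
width: 0.3
```

```bash
python3 - <<'E'
from h import *
s=telemetry.sense(); print(s['t'],s['eef_pos'],S(s['eef_pos']),s['force'])
f=grab('wrist'); save('w2.png',f['image'])
E
```

```text
3.075 [493.64153509 263.86235768 179.72342515] [-90.46254286 290.15761897] [-0.35825369  7.37671281 -0.03535625]
```

View pics/w2.png

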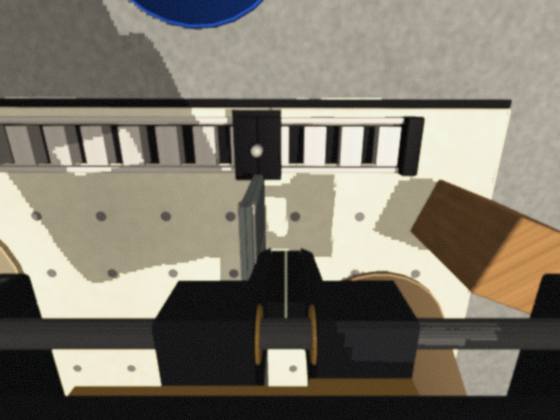

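Contact is at about 7 N with the shoe on the left slot. I push on along shelf -y.

Call:
{"op": "apply_moves", "data": {
  "linear": [
    [0.0004,-0.008,0],
    [0.0009,-0.02,0],
    [0.0014,-0.032,0],
    [0.0019,-0.044,0],
    [0.0024,-0.056,0],
    [0.0029,-0.068,0],
    [0.0035,-0.08,0],
    [0.004,-0.092,0],
    [0.0045,-0.104,0],
    [0.005,-0.116,0],
    [0.0055,-0.126,0],
    [0.006,-0.136,0]
  ],
  "twist": [0,0,0,0,0,0,0,0,0,0,0,0],
  "claw": [0,0,0,0,0,0,0,0,0,0,0,0]
}}

```text
t: 4.62
eef_pos: [499.0, 131.1, 180.0]
ee_rot: [-0.022, 1.0, 0.005, 0.0]
force: [-2.3, 6.6, 1.0]
width: 0.6
```

```bash
cat > look.py <<'E'
from h import *; import sys
s=telemetry.sense(); print(s['t'],s['eef_pos'].round(1),S(s['eef_pos']).round(1),s['force'].round(1))
f=grab('top'); W=cloud(f); Z=W.reshape(-1,3); q=np.stack([(Z[:,:2]-C)@EX,(Z[:,:2]-C)@EY,Z[:,2]],1)
# shoe top in cloud, fence top
for n,sg in(('L',1),('R',-1)):
    a=q[(abs(q[:,2]-68)<4)&(abs(q[:,0]+150)<20)&(q[:,1]*sg>40)]; b=q[(q[:,2]>131)&(q[:,2]<139)&(q[:,0]>-125)&(q[:,0]<150)&(q[:,1]*sg>85)&(q[:,1]*sg<300)]
    print(n,'shoe',np.percentile(a[:,1],[3,50,97]).round(1) if len(a) else 0,'fence far half',np.percentile(b[b[:,0]>20][:,1],[10,50,90]).round(1) if (b[:,0]>20).any() else 0)
save(sys.argv[1],cv2.resize(f['image'][100:270,100:490],None,fx=2,fy=2))
E
python3 look.py t2.png
```

```text
4.625 [499.  131.1 180. ] [-90.8 157.3] [-2.3  6.6  1. ]
L shoe [127.  667.8 674.2] fence far half [138.9 141.7 144.7]
R shoe [-284.1 -269.2 -255.6] fence far half [-272.5 -269.8 -266.8]
```

Call:
{"op": "apply_moves", "data": {
  "linear": [
    [0.0002,-0.006,0],
    [0.0005,-0.012,0],
    [0.0008,-0.018,0],
    [0.001,-0.023,0],
    [0.0012,-0.027,0],
    [0.0014,-0.03,0],
    [0.0014,-0.032,0],
    [0.0015,-0.033,0],
    [0.0015,-0.033,0]
  ],
  "twist": [0,0,0,0,0,0,0,0,0],
  "claw": [0,0,0,0,0,0,0,0,0]
}}

```text
t: 5.8
eef_pos: [501.2, 94.5, 179.7]
ee_rot: [-0.023, 1.0, -0.0, 0.0]
force: [1.4, -0.2, 0.2]
width: 0.3
```

```bash
python3 look.py t3.png
```

```text
5.8 [501.2  94.5 179.7] [-90.2 120.7] [ 1.4 -0.2  0.2]
L shoe [661.2 667.4 674.7] fence far half [ 99.  101.8 104.6]
R shoe [-284.4 -269.1 -256. ] fence far half [-272.8 -269.5 -266.8]
```

The left divider snapped ahead of the finger: contact force is zero and the gap about 3 mm. I back off, rise, and go over to the right side.

Call:
{"op": "apply_moves", "data": {
  "linear": [
    [0,0.012,0],
    [0,0.015,0.03],
    [0,0.015,0.08],
    [0,0.015,0.123],
    [0,-0.035,0.123],
    [0,-0.09,0.123],
    [0.002,-0.145,0.123],
    [0.004,-0.2,0.123],
    [0.006,-0.255,0.123],
    [0.009,-0.31,0.123],
    [0.012,-0.365,0.123],
    [0.014,-0.41,0.123]
  ],
  "twist": [0,0,0,0,0,0,0,0,0,0,0,0],
  "claw": [0,0,0,0,0,0,0,0,0,0,0,0]
}}

```text
t: 7.35
eef_pos: [515.4, -316.7, 302.5]
ee_rot: [-0.023, 1.0, 0.0, -0.0]
force: [-0.2, 0.6, -0.6]
width: 0.2
```

Call:
{"op": "apply_moves", "data": {
  "linear": [
    [0,-0.019,0],
    [0,-0.019,0],
    [0,-0.019,0]
  ],
  "twist": [0,0,0],
  "claw": [0,0,0]
}}

```text
t: 7.72
eef_pos: [515.6, -332.7, 302.9]
ee_rot: [-0.023, 1.0, 0.0, 0.0]
force: [0.3, 0.1, -0.5]
width: 0.5
```

```bash
python3 look.py t4.png
```

```text
7.725 [ 515.6 -332.7  302.9] [ -94.4 -306.8] [ 0.3  0.1 -0.5]
L shoe [ 85.9 102.4 671.4] fence far half [ 96.9  99.7 102.7]
R shoe [-280.2 -263.2 -255.2] fence far half [-272.4 -269.6 -266.7]
```

View pics/t4.png

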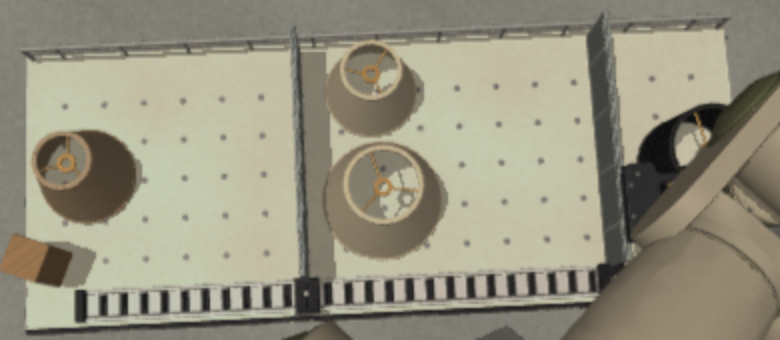

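The view shows the left divider at (305,295) of the crop, a small gap from the front shade at (385,200), with both shades unmoved. I descend outside the right divider.

Call:
{"op": "apply_moves", "data": {
  "linear": [
    [0,0,-0.03],
    [0,0,-0.07],
    [0,0,-0.105],
    [0,0,-0.123],
    [0,0,-0.123],
    [-0.0003,0.008,-0.123],
    [-0.0006,0.014,-0.123],
    [-0.0009,0.02,-0.123],
    [-0.001,0.024,-0.123],
    [-0.001,0.024,-0.123]
  ],
  "twist": [0,0,0,0,0,0,0,0,0,0],
  "claw": [0,0,0,0,0,0,0,0,0,0]
}}

```text
t: 9.02
eef_pos: [514.2, -309.9, 179.8]
ee_rot: [-0.023, 1.0, 0.0, -0.0]
force: [-0.2, -1.1, -0.1]
width: 0.5
```

Call:
{"op": "apply_moves", "data": {
  "linear": [
    [-0.0004,0.008,0],
    [-0.0009,0.02,0],
    [-0.0014,0.032,0],
    [-0.0019,0.044,0],
    [-0.0024,0.056,0],
    [-0.0029,0.068,0],
    [-0.0035,0.08,0],
    [-0.004,0.092,0],
    [-0.0045,0.104,0],
    [-0.005,0.114,0],
    [-0.0055,0.122,0],
    [-0.006,0.126,0]
  ],
  "twist": [0,0,0,0,0,0,0,0,0,0,0,0],
  "claw": [0,0,0,0,0,0,0,0,0,0,0,0]
}}

```text
t: 10.52
eef_pos: [508.2, -183.5, 179.8]
ee_rot: [-0.023, 1.0, 0.0, 0.0]
force: [2.0, -3.8, 0.3]
width: 0.3
```

```bash
python3 look.py t5.png
```

```text
10.525 [ 508.2 -183.5  179.8] [ -95.3 -157.4] [ 2.  -3.8  0.3]
L shoe [ 85.6 102.6 670.3] fence far half [ 96.8  99.6 102.5]
R shoe 0 fence far half [-139.3 -136.3 -133.5]
```

Call:
{"op": "apply_moves", "data": {
  "linear": [
    [-0.0002,0.005,0],
    [-0.0005,0.01,0],
    [-0.0007,0.015,0],
    [-0.0009,0.02,0],
    [-0.0011,0.024,0],
    [-0.0012,0.026,0],
    [-0.0012,0.028,0],
    [-0.0012,0.028,0]
  ],
  "twist": [0,0,0,0,0,0,0,0],
  "claw": [0,0,0,0,0,0,0,0]
}}

```text
t: 11.58
eef_pos: [506.8, -155.9, 179.6]
ee_rot: [-0.023, 1.0, 0.0, -0.0]
force: [0.9, -0.6, -0.3]
width: 0.4
```

```bash
python3 look.py t6.png
```

```text
11.575 [ 506.8 -155.9  179.6] [ -95.5 -129.8] [ 0.9 -0.6 -0.3]
L shoe [ 85.7 102.2 670.9] fence far half [ 96.9 100.  102.8]
R shoe 0 fence far half [-111.2 -108.3 -105.3]
```

Call:
{"op": "apply_moves", "data": {
  "linear": [
    [0,0.002,0],
    [0,0.004,0],
    [-0.0002,0.005,0],
    [-0.0002,0.005,0]
  ],
  "twist": [0,0,0,0],
  "claw": [0,0,0,0]
}}

```text
t: 12.12
eef_pos: [506.7, -151.2, 179.7]
ee_rot: [-0.023, 1.0, 0.0, 0.0]
force: [-0.1, 0.5, -0.3]
width: 0.5
```

```bash
python3 look.py t7.png
```

```text
12.125 [ 506.7 -151.2  179.7] [ -95.4 -125.1] [-0.1  0.5 -0.3]
L shoe [ 85.7 102.9 671.1] fence far half [ 96.8  99.8 102.8]
R shoe 0 fence far half [-107.  -104.  -101.1]
```

Call:
{"op": "apply_moves", "data": {
  "linear": [
    [0,0.001,0],
    [0,0.002,0],
    [0,0.003,0],
    [0,0.003,0],
    [0,0.003,0]
  ],
  "twist": [0,0,0,0,0],
  "claw": [0,0,0,0,0]
}}

```text
t: 12.8
eef_pos: [506.7, -148.3, 179.7]
ee_rot: [-0.023, 1.0, -0.0, 0.0]
force: [0.7, 0.2, -0.6]
width: 0.4
```

```bash
python3 look.py t8.png
```

```text
12.8 [ 506.7 -148.3  179.7] [ -95.2 -122.2] [ 0.7  0.2 -0.6]
L shoe [ 85.7 102.9 671.6] fence far half [ 97.   99.8 102.4]
R shoe 0 fence far half [-102.6  -99.9  -97. ]
```

The right divider now reads -99.9 and has drawn in ahead of the finger. I back off, rise and clear the view.

Call:
{"op": "apply_moves", "data": {
  "linear": [
    [0,-0.01,0],
    [0,-0.014,0.02],
    [0,-0.014,0.07],
    [0,-0.014,0.123],
    [-0.03,-0.06,0.123],
    [-0.07,-0.1,0.123],
    [-0.11,-0.14,0.123],
    [-0.15,-0.18,0.123],
    [-0.19,-0.22,0.123],
    [-0.23,-0.26,0.123],
    [-0.26,-0.29,0.123],
    [-0.26,-0.29,0.123]
  ],
  "twist": [0,0,0,0,0,0,0,0,0,0,0,0],
  "claw": [0,0,0,0,0,0,0,0,0,0,0,0]
}}

```text
t: 14.35
eef_pos: [251.7, -437.8, 302.4]
ee_rot: [-0.016, 1.0, -0.001, -0.003]
force: [0.2, -0.5, 0.0]
width: 0.2
```

```bash
python3 look.py t9.png; python3 - <<'E'
from h import *
f=grab('top'); g=[proj(f,[*wld(-148,y),79]) for y in(100,-100)]; print(g)
for s in stems(f,g): print('stem',s)
d0=np.load('top0.npz')['im']; d=np.abs(f['image'].astype(int)-d0).max(2)
W=cloud(f)
for n,(a,b,c,e) in dict(front=(255,325,165,230),rear=(258,312,115,165)).items():
  for nm,V in(('now',W),('start',np.load('top0.npz')['W'])):
    P=V[c:e,a:b].reshape(-1,3); print(n,nm,np.nanmedian(P[(P[:,2]>(130 if n=='front' else 122))],0).round(1))
E
```

```text
14.35 [ 251.7 -437.8  302.4] [-362.6 -400.4] [ 0.2 -0.5  0. ]
L shoe [ 85.9 103.7 670.8] fence far half [ 97.1  99.7 102.7]
R shoe [-113.9  -99.   -85.6] fence far half [-102.5  -99.7  -97. ]
[(np.float64(252.5352066794897), np.float64(246.98948062439308)), (np.float64(336.25806129361763), np.float64(242.84639579315598))]
stem (np.float64(250.13011152416357), np.float64(246.5092936802974), array([-146.5737596 ,  105.68287782]))
stem (np.float64(335.88352272727275), np.float64(242.39772727272728), array([-146.88665032,  -99.17748748]))
front now [556.1 -18.2 146.4]
front start [555.4 -18.3 146.5]
rear now [693.7  -7.3 133.2]
rear start [692.5  -9.6 133.2]
```

View pics/t9.png

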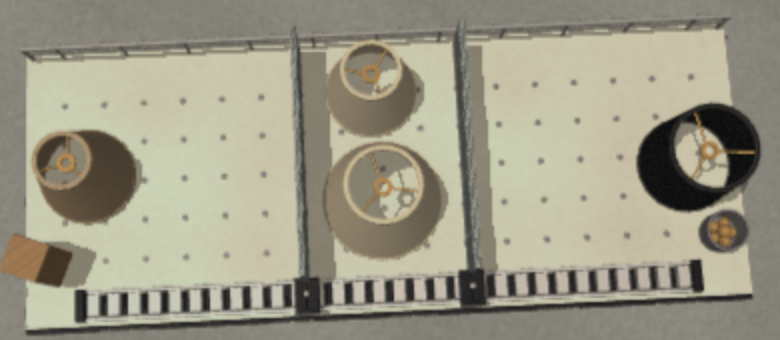

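The left stem reading (105.7) disagrees with the fence (99.7). The search window probably caught a white rail bar, so I recheck with a tighter window.

```bash
python3 - <<'E'
from h import *
f=grab('top'); im=f['image'].max(2)
print(im[243:252,245:262])
for u0,v0 in((253,247),(336,242)):
    p=im[v0-2:v0+3,u0-2:u0+3].astype(float); w=np.clip(p-70,0,None); vv,uu=np.mgrid[v0-2:v0+3,u0-2:u0+3]
    print(S(ray(f,(w*uu).sum()/w.sum(),(w*vv).sum()/w.sum(),79)))
E
```

```text
[[ 81 188 100  48  48  46  44  51  37  46  48  47  44  42  44 120 100]
 [ 79 189 102  50  46  50  46  48  41  45  48  47  45  45  45 121 103]
 [ 82 188 101  49  48  45  48  92  92  60  47  48  45  42  42 120 119]
 [ 81 189 102  49  48  47  57 155 155  82  45  45  47  45  45 120 117]
 [ 82 188 106  52  48  46  53 143 140  81  41  45  45  44  48 120 117]
 [ 81 188 116  57  47  46  46  64  57  52  46  45  46  46  47 120 117]
 [ 73 188 116  58  47  46  47  44  26  46  47  45  46  45  32 119 120]
 [ 46 188 116  56  48  46  47  47  29  46  48  48  47  42  33 120 128]
 [ 49 187 116  57  47  45  46  44  26  44  46  46  44  44  32 116 126]]
[-146.33980149   99.81091173]
[-146.76400345  -99.25521511]
```

Both stems now read within 1 mm of the ±100 mm slots (99.8 and -99.3). The outlier came from the rail bar, so I hand in.

```bash
python3 -c "
from plant import manip; print(manip.finish_job())"
```

```text
the job is handed in; nothing more can be done
None
```

I pushed both dividers inward from their outer faces with the shut fingertips and handed the job in at about 14.5 s. Each one ended in its ±100 mm slot.

**Dividers:** In the last top view, the fences read +99.7 and -99.7 mm and the stems +99.8 and -99.3 mm from the shelf centre. Each divider moved slightly ahead of the finger at the end, with no contact force left. I did not measure the detent heights themselves.

**Gaps to the front shade:** These are about 19 mm on the left and 25 mm on the right, both under the 35 mm limit. On the right, the next slot in would have left about 0.5 mm by my measurement, so I stopped one slot short.

**Shades and other things:** The front shade's reading changed by under 1 mm and the rear shade's by about 2.5 mm, which is near the measuring noise. The other items on the shelf looked unmoved. The padlock and tape measure were outside that last crop, and I did not recheck them. The arm was raised and clear of everything at the end.

**Checks that disagreed:**
- One left stem reading gave 105.7 mm because its window caught a white rail bar. A tighter window gave 99.8 mm.
- The tool-to-divider distance at contact was about 16 mm on the left and 21 mm on the right. I did not explain the difference, so I went by the camera readings of the fences.

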